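Fit the slicing disc and hold the jog paddle in the green

ROBOT

A 7-joint arm with a two-finger parallel gripper is mounted at the origin on the work surface. World frame = base frame: x ahead of the robot, y to its left, z up, the work surface at z = 0. Lengths are in m, angles in rad, forces in N, time in s.
With the tool pointing down it reaches from about 0.375 to 0.925 m from the base axis. Payload 3.1 kg.
Tool frame: the origin (TCP) lies at the very end of the fingers, on their centre line; the grasp point (between the pads) lies 19 mm behind it; z points along the fingers, y is the line along which they close (so a half turn about z gives the same grasp; the last joint's range is limited). The gripper opens to 85 mm and grips with 20 to 120 N. Pads are 22 mm wide; open, the fingers measure 114 mm over their backs; the gripper's body (76 mm by 85 mm) begins 54 mm behind the grasp point. The pads swing forward as they close: fully open they stand 13 mm farther back than shut.
Start: joints at [1.003, 0.383, 0.044, 1.598, -0.018, 1.161, -0.05], TCP at [0.294, -0.58, 0.231] pointing down, gripper open.
Joint ranges: [-2.61, 2.61], [-0.41, 2.15], [-1.48, 1.57], [0, 2.5], [-1.57, 4.71], [0.05, 1.97], [-2.85, 2.85]. Speed limits (rad/s): [2.79, 2.79, 3.14, 3.14, 3.14, 3.14, 3.14].

INTERFACE

Orientations are given as a rotation vector (axis times angle).
In Python, from cell import state, camera, sign_off gives the robot as it stands. The module is installed in compiled form; this text tells all that it offers.
- The arm moves only by the shell command python3 -m jog 'ROWS' [FORCE]. ROWS is JSON, a list that holds one entry, the list of rows, each a list of 7 numbers: the shift along the tool's x, y, z as a fraction of full scale, then the turn, a rotation vector about the tool's x, y, z as a fraction of full scale, then the gripper's target within -1 to 1 (shut at 1, half-way at 0, fully open at -1). A call has 1 to 5 rows; each row shifts and turns the commanded pose from where the row before left it, along the tool's axes as they then stand; what a row does not reach is not made up. Full scale, the value 1, is 50 cm for a shift and 360 degrees for a turn. A row lasts 1/12 s, in which the tool goes at most 41.7 mm and 7.16 degrees, less where a joint would pass 70% of its speed; a pose out of reach is approached as far as the arm can. A call with a number of a shift or a turn outside -1 to 1 is refused whole. A call with a gripper value outside its range is refused whole. The fingers move at their own pace and stop on an object; FORCE is the grip in N (left out, the last holds). Time passes only in rows, so rows that do not move let the fingers close. It gives the time, the measured TCP pose, the force, the opening and the grip force at its end, in the units of the state.
- state(): the state, without advancing time (a new reading comes with each control period).
- camera(name): name is "side" or "top" or "wrist"; returns a dict with "img" (420x560x3 uint8, blue, green, red), "fx", "fy", "cx", "cy" (pixels), "xyz" and "rotation" of the camera in the world. Camera axes: x right, y up, looking along -z (the intrinsics and any distortion apply to the point x, -y, -z); pixel columns grow to the right and rows downward; lengths in m; the calibration is good to about 2 mm. A picture is of the moment at which its call begins. There is no depth.
- sign_off(): hands the job in; it is judged then, once.
The state is a dict: "time": time; "qpos": joint angles; "joint_velocities": joint speeds; "joint_efforts": joint torques, N m; "position": TCP position; "orientation": TCP orientation; "wrist_force": force on the tool from outside, world axes, zero at the start; "ft_torque": the same for the moment, N m; "finger_gap": finger opening in m; "gripper_force": force on a finger pad.
Only numpy, scipy, OpenCV 4.12 (cv2) and the standard library are available. Lean on these libraries where they do the work, as an engineer would, in place of code of your own. Each camera call takes 0.05 s, during which the arm holds its last target. There are 200 camera calls.

TASK

Slide the slicing disc, hub up, over the food processor's upright spindle, lowering it (not dropping it) until it sits fully home, and let go of it. Only then press the spring-loaded orange paddle down with the fingers until its pointer is in the green field (paddle about level), never as far as the red, and keep it held there: the program finishes while still holding the paddle down. Leave the mug, the jar and the pepper mill where they stand.

Things in the scene. Friction and masses are not known exactly. Their poses are not given: they have to be found in the camera images.
- disc_centre (a point): Centre (on the axis, half-way up) of the loose slicing disc: a red hub, a tube 35 mm in outer diameter, 56 mm tall, with a 22 mm bore right through, in the middle of a round steel plate 116 mm in diameter, 4 mm thick, flush with the hub's lower end. Underside 28 mm below this point; z up along the axis. 0.11 to 0.23 kg. It starts hub up on the drying mat; grip the hub from above.
- disc: The same loose slicing disc; origin at the centre of its underside, z up along the hub.
- mat: Blue drying mat, 200 x 200 mm, 4 mm thick, fixed; origin at the centre of its underside, on the counter.
- base: Food-processor motor base, white, round, fixed: 196 mm in diameter at the foot, 156 mm at the top, which is 90 mm high. Origin at the centre of its underside on the counter, z up. The spindle rises from its middle; the paddle sticks out along the base's own -y direction.
- spindle_seat (a point): Centre of the raised steel seat (60 mm in diameter, 94 mm above the counter) at the foot of the spindle, which is 19 mm in diameter and upright. When the disc is fully home its underside lies on this seat.
- spindle_tip (a point): Top end of the spindle, 66 mm above the seat (160 mm above the counter). Its last 10 mm taper to 7 mm in diameter.
- paddle_pad (a point): Centre of the upper face of the paddle's orange pad, 46 x 46 mm, 8 mm thick, 112 mm from the hinge; y points back to the hinge, z out of the upper face. At rest it is tilted 0.3 rad, the outer end up, its centre about 112 mm above the counter; with the paddle level (middle of the green) about 79 mm above the counter and 210 mm from the spindle's axis.
- paddle_hinge (a point): Hinge of the paddle, 75 mm above the counter, 98 mm from the spindle's axis in the base's own -y direction; the hinge line runs along the base's own x.
- paddle (a joint): Angle of the spring-loaded dead-man paddle: 0 released (tilted up 0.3 rad), grows as it is pressed down, 0.3 level, 0.6 fully down. Yellow pointer on the black arm, colour scale beside it: white 0 to 0.2, green 0.2 to 0.4, white 0.4 to 0.46, red 0.46 to 0.6. The spring takes about 4 N on the pad at 0 and 8 N at 0.3, and lifts it again when let go.
- mug_centre (a point): Bystander: blue ceramic mug, 80 mm in diameter, 95 mm tall, loose; its centre, half-way up.
- jar_centre (a point): Bystander: amber glass jar with red cap, 72 mm in diameter, 120 mm tall, loose; its centre, half-way up.
- mill_centre (a point): Bystander: dark wooden pepper mill, 60 mm in diameter, 150 mm tall, loose; its centre, half-way up.
There are look-alikes about, which are no part of the job. Of the things like the disc, leave any that is turquoise; of the rest the smaller one is meant.

How it is judged:
On the way:
1. the disc sits fully home on the spindle, let go of (horizontal distance between disc_centre and spindle_seat below 0.004 m and z of disc_centre in the frame of spindle_seat below 0.0315 m and angle between disc_centre's own z axis and vertical below 0.06 rad and contact force between the fingers and disc below 0.2 N), for 0.3 s.
At the end, for the whole second after the job is handed in: The disc sits on the spindle's seat (axis within 4 mm, underside within 3.5 mm, upright within 0.06 rad), at rest and untouched by the fingers, and the fingers hold the paddle pressed between 0.2 and 0.4 rad (green) with over 2 N, still holding as the program ends and for the second after (all of step 1 and linear speed of disc below 0.05 m/s and value of joint paddle between 0.2 and 0.4 rad and contact force between the fingers and paddle above 2 N); the arm keeps its last pose, push and grip.
It fails at once if paddle pressed before the disc is home (value of joint paddle above 0.12 rad and not (horizontal distance between disc_centre and spindle_seat below 0.004 m and z of disc_centre in the frame of spindle_seat below 0.0315 m and angle between disc_centre's own z axis and vertical below 0.06 rad)).
It fails at once if paddle pressed into the red (value of joint paddle above 0.46 rad).
It fails at once if disc dropped (contact force between the fingers and disc below 0.2 N and linear speed of disc above 0.6 m/s).
It fails at once if bystander shifted or tipped ((distance of mug_centre from where it was at the start of the episode above 0.03 m or angle between mug_centre's own z axis and vertical above 0.3 rad) or (distance of jar_centre from where it was at the start of the episode above 0.03 m or angle between jar_centre's own z axis and vertical above 0.3 rad) or (distance of mill_centre from where it was at the start of the episode above 0.03 m or angle between mill_centre's own z axis and vertical above 0.3 rad)).
It also fails if it takes over 58 s, if anything falls off the work surface, if the arm or the gripper's body presses on something with over 40 N, if the wrist force passes 120 N, or if a joint passes its speed limit or range.

## Working session

There is one attempt and no reset: what is moved stays moved. The work goes in short steps, Python scripts to look and compute and a shell command to move; the robot and the scene stay as the last step left them, time stands still between calls to the robot, and variables do not carry over. Pictures are saved under pics/ and viewed, at most 10 in all, crops included, and the job is handed in when it is done.

```bash
mkdir -p pics; cat > h.py <<'E'
import numpy as np,cv2
from scipy.spatial.transform import Rotation as R
from cell import state,camera
def rot(c):
    r=np.array(c["rotation"],float)
    return r if r.shape==(3,3) else R.from_rotvec(r).as_matrix()
def ray(c,u,v):
    d=rot(c)@np.array([(u-c["cx"])/c["fx"],-(v-c["cy"])/c["fy"],-1.]);return np.array(c["xyz"]),d
def at_z(c,u,v,z):
    o,d=ray(c,u,v);return o+d*(z-o[2])/d[2]
def proj(c,p):
    q=rot(c).T@(np.array(p)-c["xyz"]);return c["cx"]-c["fx"]*q[0]/q[2],c["cy"]+c["fy"]*q[1]/q[2]
E
python3 - <<'E'
from h import *
import pickle
s=state();print(s)
for n in("top","side"):
    c=camera(n);print({k:v for k,v in c.items() if k!="img"});cv2.imwrite(f"pics/{n}0.png",c["img"]);pickle.dump(c,open(n+"0.pkl","wb"))
E
```

```text
{'time': 0.0, 'qpos': array([ 1.0031768 ,  0.38384379,  0.04382777,  1.59959141, -0.01785984,
        1.16118147, -0.04993118]), 'joint_velocities': array([ 0.00085354,  0.00092551,  0.00068812, -0.00098523, -0.00101502,
       -0.00081569,  0.00027439]), 'joint_efforts': array([ 3.16633241e-04, -4.33464468e+01,  1.02470096e+00, -2.49517500e+01,
        1.06162147e-02,  1.13504406e-02,  5.65431520e-06]), 'position': array([ 0.29383083, -0.57873609,  0.22987331]), 'orientation': array([-3.05284014e+00, -7.30744120e-01,  1.22855473e-03]), 'wrist_force': array([0.17321861, 0.28386066, 0.00316226]), 'ft_torque': array([0.01953791, 0.05679513, 0.04207121]), 'gripper_force': 0.0, 'finger_gap': 0.08551053869180489}
{'fx': 434.25991747749623, 'fy': 434.25991747749623, 'cx': 283.09931966717, 'cy': 204.8949681318829, 'xyz': array([ 0.34535747, -0.02982284,  1.56063229]), 'rotation': array([ 0.09579206, -0.10549498, -1.57264773])}
{'fx': 403.52675131066144, 'fy': 403.52675131066144, 'cx': 277.497838656323, 'cy': 209.4382047902827, 'xyz': array([0.22229415, 0.7947544 , 0.83981583]), 'rotation': array([ 0.22608632, -1.20070331, -2.52821176])}
```

View pics/top0.png

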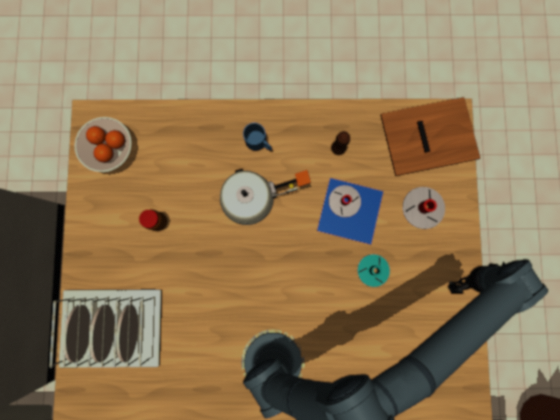

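View pics/side0.png

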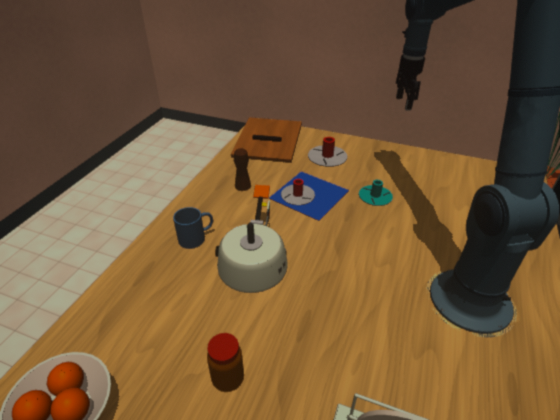

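The top view shows the disc at about (345,201) on the mat, the base at (246,196), the spindle tip near (243,194) and the paddle pad at (303,179). The larger red disc at (425,207) and the turquoise one at (374,270) are the look-alikes. The mill is at (341,143), the mug at (256,137) and the jar at (151,219).

```bash
python3 - <<'E'
import pickle
from h import *
t=pickle.load(open("top0.pkl","rb"));s=pickle.load(open("side0.pkl","rb"))
a=cv2.resize(t["img"][160:235,210:390],None,fx=4.4,fy=4.0,interpolation=cv2.INTER_CUBIC)
b=cv2.resize(s["img"][170:285,205:355],None,fx=2.4,fy=2.4,interpolation=cv2.INTER_CUBIC)
im=np.zeros((580,792,3),np.uint8);im[:300]=a;im[300:576,:360]=b
cv2.imwrite("pics/crop0.png",im)
for n,u,v,z in(("disc",345,201,.008),("hub",346,200,.06),("basetop",245,196,.09),("tip",243,193.5,.16),("pad",303,179,.112),("mill",341,143,.075),("mug",256,137,.047),("jar",151,219,.06)):print(n,at_z(t,u,v,z).round(3))
E
```

```text
disc [ 0.559 -0.264  0.008]
hub [ 0.555 -0.259  0.06 ]
basetop [0.566 0.091 0.09 ]
tip [0.564 0.092 0.16 ]
pad [ 0.62  -0.107  0.112]
mill [ 0.755 -0.244  0.075]
mug [0.786 0.056 0.047]
jar [0.491 0.418 0.06 ]
```

View pics/crop0.png

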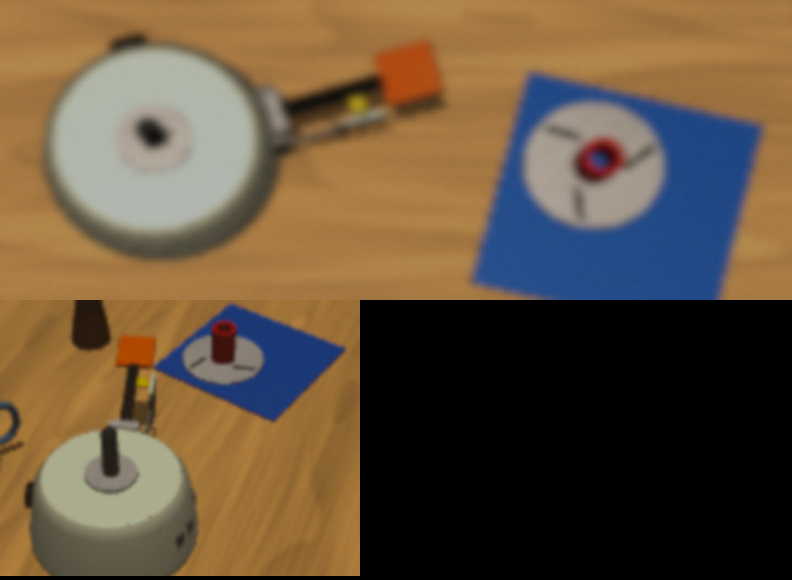

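The crop puts the plate centre at (345.2,201.1), the hub top at (346.4,199.8) and the spindle seat at (245.2,194.8). I'll move above the disc.

```bash
python3 -m jog '[[[0.068,-0.03,0,0,0,0,-1],[0.068,-0.03,0,0,0,0,-1],[0.068,-0.03,0,0,0,0,-1],[0.068,-0.03,0,0,0,0,-1],[0.068,-0.03,0,0,0,0,-1]]]' && python3 -m jog '[[[0.068,-0.03,0.02,0,0,0,-1],[0.068,-0.03,0.02,0,0,0,-1],[0.068,-0.03,0.02,0,0,0,-1],[0.068,-0.03,0.02,0,0,0,-1],[0.068,-0.03,0.02,0,0,0,-1]]]' && python3 -m jog '[[[0.0,0.0,0,0,0,0,-1],[0,0,0,0,0,0,-1]]]'
cat >> h.py <<'E'
def go(x,y,z):
    s=state();r=R.from_rotvec(s["orientation"]).as_matrix();print("pos",s["position"].round(4),"rotv",s["orientation"].round(4),"frac",(r.T@(np.array([x,y,z])-s["position"])/.5).round(4),"F",s["wrist_force"].round(1),"gap",round(s["finger_gap"],4),s["gripper_force"],"t",s["time"])
E
python3 - <<'E'
from h import *
import pickle
c=camera("wrist");pickle.dump(c,open("w1.pkl","wb"));cv2.imwrite("pics/w1.png",c["img"])
go(.556,-.262,.12)
print(proj(c,[.556,-.262,.06]),proj(c,[.556,-.262,.008]))
E
```

```text
time: 0.52
position: [0.4123, -0.434, 0.2307]
orientation: [-3.054, -0.73, 0.001]
wrist_force: [0.6, -0.2, 0.7]
finger_gap: 0.0856
gripper_force: 0.0
time: 0.93
position: [0.5299, -0.2902, 0.1804]
orientation: [-3.055, -0.731, 0.001]
wrist_force: [-0.4, -0.8, -0.8]
finger_gap: 0.0851
gripper_force: 0.0
time: 1.1
position: [0.531, -0.2871, 0.1797]
orientation: [-3.049, -0.742, 0.002]
wrist_force: [-0.5, -0.7, 0.4]
finger_gap: 0.0855
gripper_force: 0.0
pos [ 0.5296 -0.2903  0.1803] rotv [-3.0528e+00 -7.3600e-01  2.4000e-03] frac [ 0.0729 -0.0261  0.1205] F [-0.7 -0.4  0.2] gap 0.0852 0.0 t 1.15
(np.float64(267.175974099233), np.float64(160.2019969097435)) (np.float64(269.30183861436046), np.float64(150.64118038790528))
```

View pics/w1.png

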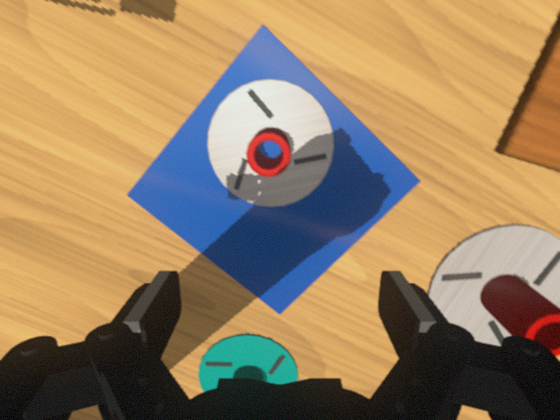

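The wrist view shows the hub's top ring at (269,153) and the plate centre at (270.5,142.5). The turquoise disc and the larger red disc are clear of the path.

```bash
python3 - <<'E'
from h import *
import pickle
c=pickle.load(open("w1.pkl","rb"))
a=at_z(c,269,153,.06);b=at_z(c,270.5,142.5,.008);print(a,b,c["xyz"])
m=(a+b)/2;go(m[0],m[1],.08)
t=pickle.load(open("top0.pkl","rb"));s=pickle.load(open("side0.pkl","rb"))
print(at_z(t,345.2,201.1,.008),at_z(t,346.4,199.75,.06), at_z(t,245.2,194.75,.094),at_z(t,243.4,192.5,.16),at_z(t,302.7,178.5,.112))
print(at_z(s,205+110/2.4,170+(473-300)/2.4,.094),at_z(s,205+109/2.4,170+(430-300)/2.4,.16), at_z(s,205+223/2.4,170+(358-300)/2.4,.008),at_z(s,205+223.5/2.4,170+(328-300)/2.4,.06))
E
```

```text
[ 0.56156603 -0.26074528  0.06      ] [ 0.56304989 -0.25963677  0.008     ] [ 0.5998509  -0.25076924  0.32165719]
pos [ 0.5296 -0.2903  0.1803] rotv [-3.0528e+00 -7.3600e-01  2.4000e-03] frac [ 0.0858 -0.0235  0.2005] F [-0.7 -0.4  0.2] gap 0.0852 0.0 t 1.15
[ 0.55826659 -0.26426119  0.008     ] [ 0.55587901 -0.26071302  0.06      ] [0.56964205 0.08989573 0.094     ] [0.56699391 0.09042604 0.16      ] [ 0.62189867 -0.10608777  0.112     ]
[0.57047325 0.09575325 0.094     ] [0.56762498 0.09782189 0.16      ] [ 0.55705892 -0.2586922   0.008     ] [ 0.55802539 -0.25868706  0.06      ]
```

```bash
python3 -m jog '[[[0.042,-0.012,0.02,0,0,0,-1],[0.042,-0.012,0.03,0,0,0,-1],[0,0,0.07,0,0,0,-1],[0,0,0.07,0,0,0,-1],[0,0,0.06,0,0,0,-1]]]' && python3 -m jog '[[[0.0,0.0,0.03,0,0,0,-1],[0,0,0.028,0,0,0,-1],[0,0,0,0,0,0,-1],[0,0,0,0,0,0,-1]]]'
python3 - <<'E'
from h import *
go(.56,-.2605,.026)
E
```

```text
time: 1.57
position: [0.5604, -0.2644, 0.055]
orientation: [3.055, 0.727, -0.001]
wrist_force: [-0.3, -0.1, -0.5]
finger_gap: 0.0855
gripper_force: 0.0
time: 1.9
position: [0.5608, -0.2636, 0.0271]
orientation: [3.056, 0.728, -0.002]
wrist_force: [0.5, -0.0, 0.1]
finger_gap: 0.0852
gripper_force: 0.0
pos [ 0.5608 -0.2636  0.0271] rotv [ 3.0558e+00  7.2800e-01 -1.5000e-03] frac [ 0.0015 -0.0063  0.0023] F [ 0.5 -0.   0.1] gap 0.0852 0.0 t 1.9
```

```bash
python3 -m jog '[[[0,-0.005,0,0,0,0,0.2],[0,0,0,0,0,0,0.4],[0,0,0,0,0,0,1],[0,0,0,0,0,0,1],[0,0,0,0,0,0,1]]]' 60 && python3 -m jog '[[[0,0,0,0,0,0,1],[0,0,0,0,0,0,1],[0,0,0,0,0,0,1],[0,0,0,0,0,0,1],[0,0,0,0,0,0,1]]]' && python3 -m jog '[[[0,0,-0.01,0,0,0,1],[0,0,-0.03,0,0,0,1],[0,0,-0.06,0,0,0,1],[0,0,-0.07,0,0,0,1],[0,0,-0.07,0,0,0,1]]]' && python3 -m jog '[[[0,0,-0.07,0,0,0,1],[0,0,-0.04,0,0,0,1],[0,0,0,0,0,0,1],[0,0,0,0,0,0,1]]]'
python3 - <<'E'
from h import *
go(.568,.093,.205)
E
```

```text
time: 2.32
position: [0.5617, -0.2605, 0.0289]
orientation: [3.053, 0.731, 0.004]
wrist_force: [0.1, 0.1, 3.6]
finger_gap: 0.0342
gripper_force: 59.7
time: 2.73
position: [0.5617, -0.2604, 0.0289]
orientation: [3.054, 0.731, 0.003]
wrist_force: [-0.9, 0.7, 6.9]
finger_gap: 0.0339
gripper_force: 59.9
time: 3.15
position: [0.5585, -0.2592, 0.1467]
orientation: [-3.053, -0.731, 0.006]
wrist_force: [0.3, 0.2, -2.0]
finger_gap: 0.034
gripper_force: 59.9
time: 3.48
position: [0.5608, -0.2601, 0.2033]
orientation: [3.054, 0.731, 0.003]
wrist_force: [-0.6, 0.6, -2.4]
finger_gap: 0.0339
gripper_force: 59.9
pos [ 0.5608 -0.2601  0.2033] rotv [3.054e+00 7.309e-01 2.800e-03] frac [ 0.3325 -0.6232 -0.004 ] F [-0.6  0.6 -2.4] gap 0.0339 59.92410555481911 t 3.4833
```

Gripped (gap 34 mm, about 2.4 N of load). I'll stop short of the spindle so the wrist camera can see it past the held disc.

```bash
python3 -m jog '[[[0.009,-0.06,0,0,0,0,1],[0.009,-0.078,0,0,0,0,1],[0.009,-0.078,0,0,0,0,1],[0.009,-0.078,0,0,0,0,1],[0.009,-0.078,0,0,0,0,1]]]' && python3 -m jog '[[[0.009,-0.078,0,0,0,0,1],[0.009,-0.078,0,0,0,0,1],[0.009,-0.078,0,0,0,0,1],[0,-0.018,0,0,0,0,1],[0,0,0,0,0,0,1]]]' && python3 -m jog '[[[0,0,0,0,0,0,1],[0,0,0,0,0,0,1],[0,0,0,0,0,0,1]]]'
python3 - <<'E'
from h import *
import pickle
go(.568,.093,.205)
c=camera("wrist");pickle.dump(c,open("w2.pkl","wb"));cv2.imwrite("pics/w2.png",c["img"])
E
```

```text
time: 3.9
position: [0.4928, -0.0822, 0.199]
orientation: [-3.053, -0.73, 0.009]
wrist_force: [0.9, 0.5, -1.1]
finger_gap: 0.0341
gripper_force: 60.1
time: 4.32
position: [0.4475, 0.0384, 0.1997]
orientation: [-3.051, -0.743, 0.009]
wrist_force: [0.2, -0.6, -1.1]
finger_gap: 0.0337
gripper_force: 60.2
time: 4.57
position: [0.4512, 0.0326, 0.2014]
orientation: [-3.056, -0.726, 0.003]
wrist_force: [0.6, -0.2, -1.8]
finger_gap: 0.0337
gripper_force: 60.2
pos [0.4512 0.0326 0.2014] rotv [-3.0564e+00 -7.2610e-01  2.6000e-03] frac [ 0.263  -0.0028 -0.0076] F [ 0.6 -0.2 -1.8] gap 0.0337 60.171634666621685 t 4.5667
```

View pics/w2.png

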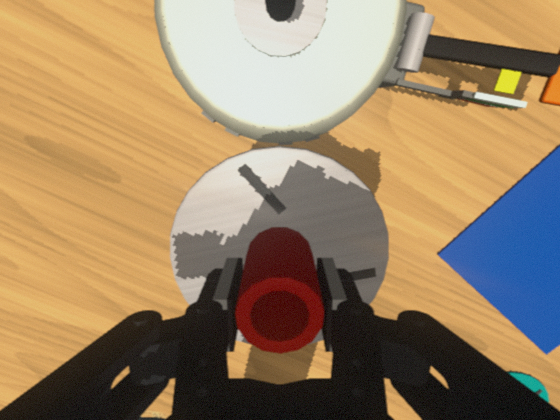

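The held disc is upright, with the hub top at (280,315) and the plate spanning columns 171-389. The seat is cut off by the top edge (centre about (280.5,10)). I'll back off 35 mm for a full view.

```bash
python3 -m jog '[[[-0.035,0,0,0,0,0,1],[-0.035,0,0,0,0,0,1],[0,0,0,0,0,0,1],[0,0,0,0,0,0,1],[0,0,0,0,0,0,1]]]'
python3 - <<'E'
from h import *
import pickle
go(.568,.093,.205)
c=camera("wrist");pickle.dump(c,open("w3.pkl","wb"))
a=cv2.resize(c["img"][0:150,180:380],None,fx=4,fy=4,interpolation=cv2.INTER_CUBIC)
cv2.imwrite("pics/w3.png",a)
for p in([.568,.093,.094],[.568,.093,.16]):print(proj(c,p))
s=state();r=R.from_rotvec(s["orientation"]).as_matrix();b=s["position"]
for h in(-.03175,.0243):print("disc",proj(c,b-r[:,2]*h))
E
```

```text
time: 5.03
position: [0.4209, 0.0182, 0.2025]
orientation: [-3.056, -0.729, -0.002]
wrist_force: [0.3, -0.1, -1.3]
finger_gap: 0.0339
gripper_force: 60.2
pos [0.4209 0.0182 0.2025] rotv [-3.0558e+00 -7.2880e-01 -2.2000e-03] frac [ 0.33   -0.0007 -0.0045] F [ 0.3 -0.1 -1.3] gap 0.0339 60.16867037862539 t 5.0333
(np.float64(280.53593323442203), np.float64(-46.875816618170944))
(np.float64(281.09700069872304), np.float64(-108.82951213492655))
disc (np.float64(280.611956612095), np.float64(247.25224781223267))
disc (np.float64(281.1539948949897), np.float64(305.3070590233846))
```

View pics/w3.png

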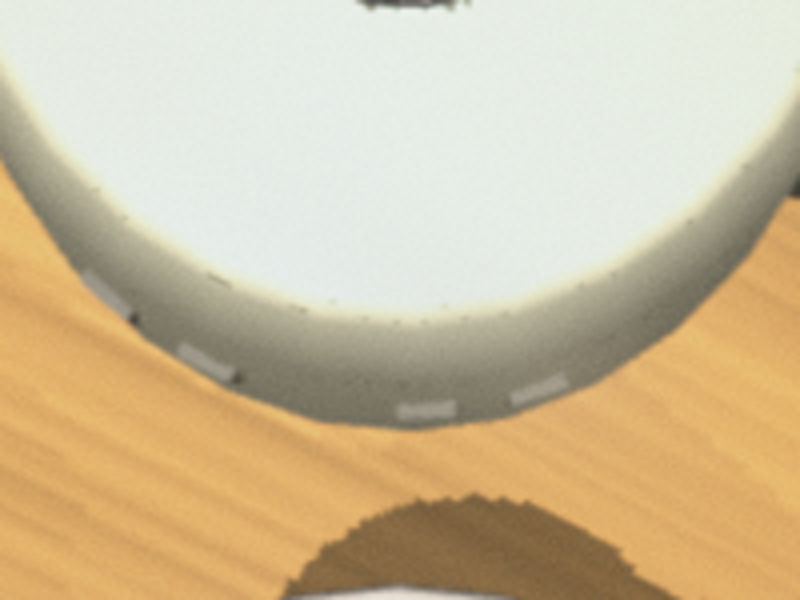

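Backing off pushed the spindle out of the frame at the top, so I need to go forward. Moving to about 90 mm from the spindle.

```bash
python3 -m jog '[[[0.05,0,0,0,0,0,1],[0.05,0,0,0,0,0,1],[0.05,0,0,0,0,0,1],[0,0,0,0,0,0,1],[0,0,0,0,0,0,1]]]' && python3 -m jog '[[[0,0,0,0,0,0,1],[0,0,0,0,0,0,1]]]'
python3 - <<'E'
from h import *
import pickle
go(.568,.093,.205)
c=camera("wrist");pickle.dump(c,open("w4.pkl","wb"))
a=cv2.resize(c["img"][0:400,140:420],None,fx=2,fy=1.5,interpolation=cv2.INTER_CUBIC)
cv2.imwrite("pics/w4.png",a)
for p in([.568,.093,.094],[.568,.093,.16]):print(proj(c,p))
E
```

```text
time: 5.5
position: [0.4885, 0.054, 0.2024]
orientation: [-3.053, -0.734, -0.001]
wrist_force: [-0.3, 0.7, -2.1]
finger_gap: 0.0336
gripper_force: 60.2
time: 5.67
position: [0.4862, 0.0521, 0.2019]
orientation: [3.055, 0.73, -0.002]
wrist_force: [-0.4, -0.1, -1.0]
finger_gap: 0.0339
gripper_force: 60.2
pos [0.4862 0.0521 0.2019] rotv [ 3.0554e+00  7.3040e-01 -2.2000e-03] frac [ 0.183   0.0011 -0.0065] F [-0.4 -0.1 -1. ] gap 0.0339 60.177028588950634 t 5.6667
(np.float64(281.62719407611553), np.float64(78.71183010106776))
(np.float64(282.462241318563), np.float64(71.0685209598206))
```

View pics/w4.png

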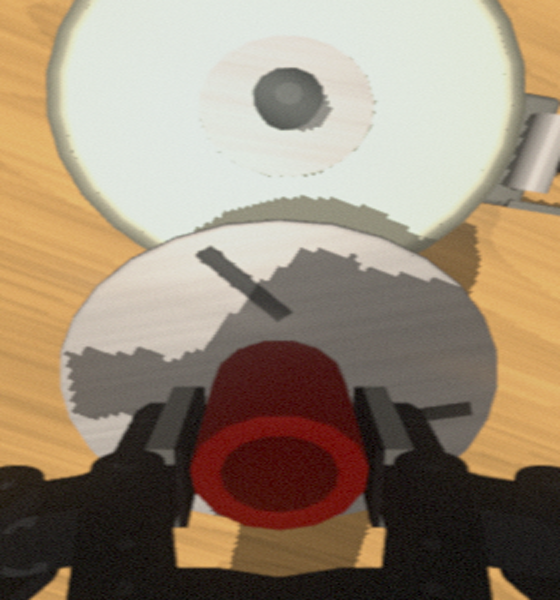

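The seat centre is at full-frame (283.5,70.7), the spindle's tip face at (284.5,62), the hub's top ring at (279.8,314.7) and the plate's columns centre on 279.8. I'll compute the relative shift from this one image.

```bash
python3 - <<'E'
from h import *
import pickle
c=pickle.load(open("w4.pkl","rb"));s=state();r=R.from_rotvec(s["orientation"]).as_matrix();p=s["position"]
seat=at_z(c,283.5,70.7,.094);tip=at_z(c,284.5,62,.16);hub=at_z(c,279.8,314.7,p[2]+.0323)
print("seat",seat,"tip",tip,"hub",hub,"tcp",p)
zb=p[2]-.0277+.004+.004
th=np.linspace(0,2*np.pi,361)
for cen in(hub,p):
    P=np.array([proj(c,[cen[0]+.058*np.cos(t),cen[1]+.058*np.sin(t),zb]) for t in th]);print("plate cols",P[:,0].min(),P[:,0].max(),"rowtop",P[:,1].min())
for q in(seat,tip):print("frac from hub",(r.T@(q-hub)/.5).round(4),"from tcp",(r.T@(q-p)/.5).round(4))
E
```

```text
seat [0.57311049 0.09418365 0.094     ] tip [0.57218192 0.0940056  0.16      ] hub [0.48722294 0.05348831 0.23425526] tcp [0.48610098 0.05198103 0.20195526]
plate cols 167.00898313083118 392.3777079716175 rowtop 140.90893276236687
plate cols 168.961704115497 393.6764154527626 rowtop 144.5564971233832
frac from hub [0.1903 0.005  0.2803] from tcp [0.1936 0.0034 0.2157]
frac from hub [0.1884 0.0045 0.1483] from tcp [0.1917 0.0029 0.0837]
```

```bash
python3 -m jog '[[[0.05,0.001,0,0,0,0,1],[0.05,0.001,0,0,0,0,1],[0.05,0.001,0,0,0,0,1],[0.041,0.001,0,0,0,0,1],[0,0,0,0,0,0,1]]]' && python3 -m jog '[[[0,0,0,0,0,0,1],[0,0,0,0,0,0,1],[0,0,0,0,0,0,1]]]'
python3 - <<'E'
from h import *
import pickle
go(.5725,.094,.119)
c=camera("side");w=camera("wrist")
a=cv2.resize(c["img"][170:290,200:320],None,fx=3.3,fy=3.3,interpolation=cv2.INTER_CUBIC)
b=cv2.resize(w["img"][230:370,200:360],None,fx=2.5,fy=2.5,interpolation=cv2.INTER_CUBIC)
im=np.zeros((400,800,3),np.uint8);im[:396,:396]=a;im[:350,400:]=b
cv2.imwrite("pics/s5.png",im);pickle.dump((c,w),open("s5.pkl","wb"))
E
```

```text
time: 6.13
position: [0.576, 0.0961, 0.2028]
orientation: [-3.053, -0.733, -0.007]
wrist_force: [-0.5, 0.4, -1.5]
finger_gap: 0.034
gripper_force: 60.2
time: 6.38
position: [0.5717, 0.093, 0.202]
orientation: [3.055, 0.73, -0.002]
wrist_force: [0.4, -0.5, -2.1]
finger_gap: 0.0338
gripper_force: 60.2
pos [0.5717 0.093  0.202 ] rotv [ 3.0549e+00  7.2960e-01 -2.4000e-03] frac [ 0.0026 -0.0012  0.166 ] F [ 0.4 -0.5 -2.1] gap 0.0338 60.17621375620365 t 6.3833
```

View pics/s5.png

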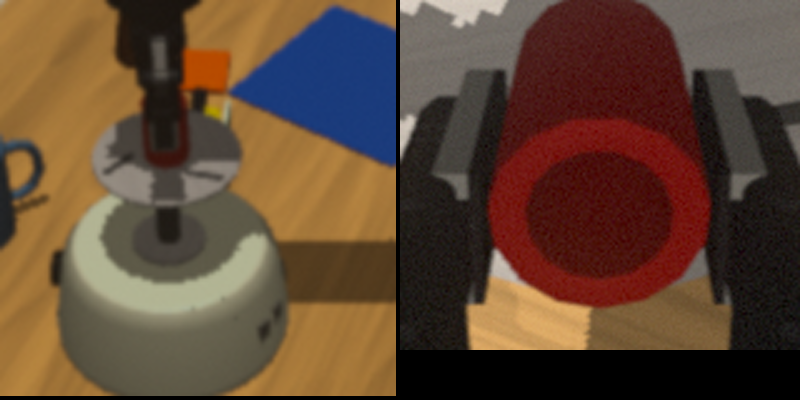

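In the side crop the plate centre (167,160) lies over the spindle (169,225) and the seat (169,238), so it is lined up within about 1 mm. Lowering gently.

```bash
python3 -m jog '[[[0.001,0,0.015,0,0,0,1],[0,0,0.015,0,0,0,1],[0,0,0.01,0,0,0,1],[0,0,0.008,0,0,0,1],[0,0,0,0,0,0,1]]]' && python3 -m jog '[[[0,0,0.01,0,0,0,1],[0,0,0.01,0,0,0,1],[0,0,0,0,0,0,1],[0,0,0,0,0,0,1]]]'
python3 - <<'E'
from h import *
go(.5725,.094,.119)
E
```

```text
time: 6.9
position: [0.5722, 0.094, 0.1765]
orientation: [-3.055, -0.731, 0.005]
wrist_force: [-0.9, -0.6, -2.2]
finger_gap: 0.0336
gripper_force: 60.2
time: 7.23
position: [0.5731, 0.0943, 0.1678]
orientation: [-3.055, -0.731, 0.002]
wrist_force: [0.5, -0.3, -1.3]
finger_gap: 0.0341
gripper_force: 60.2
pos [0.5731 0.0943 0.1678] rotv [-3.0552e+00 -7.3120e-01  1.5000e-03] frac [-0.0012 -0.0001  0.0976] F [ 0.5 -0.3 -1.3] gap 0.0341 60.17259914427996 t 7.2333
```

```bash
python3 -m jog '[[[0,0,0.012,0,0,0,1],[0,0,0.014,0,0,0,1],[0,0,0.014,0,0,0,1],[0,0,0,0,0,0,1],[0,0,0,0,0,0,1]]]' && python3 -m jog '[[[0,0,0.014,0,0,0,1],[0,0,0.014,0,0,0,1],[0,0,0.012,0,0,0,1],[0,0,0,0,0,0,1],[0,0,0,0,0,0,1]]]' && python3 -m jog '[[[0,0,0.004,0,0,0,1],[0,0,0.004,0,0,0,1],[0,0,0,0,0,0,1],[0,0,0,0,0,0,1]]]'
python3 - <<'E'
from h import *
go(.5725,.094,.119)
E
```

```text
time: 7.65
position: [0.5727, 0.0942, 0.1473]
orientation: [-3.055, -0.731, 0.003]
wrist_force: [0.1, 0.1, -1.6]
finger_gap: 0.0337
gripper_force: 60.2
time: 8.07
position: [0.5728, 0.0942, 0.1274]
orientation: [-3.055, -0.731, 0.003]
wrist_force: [0.5, 0.2, -1.8]
finger_gap: 0.0339
gripper_force: 60.2
time: 8.4
position: [0.5734, 0.0943, 0.1243]
orientation: [-3.055, -0.731, -0.0]
wrist_force: [-0.3, -0.4, -1.7]
finger_gap: 0.0335
gripper_force: 60.2
pos [0.5734 0.0943 0.1243] rotv [-3.0553e+00 -7.3120e-01 -1.0000e-04] frac [-0.0019 -0.0003  0.0106] F [-0.3 -0.4 -1.7] gap 0.0335 60.17904717475176 t 8.4
```

```bash
python3 -m jog '[[[0,0,0.004,0,0,0,1],[0,0,0.002,0,0,0,1],[0,0,0,0,0,0,1],[0,0,0,0,0,0,1]]]' && python3 -m jog '[[[0,0,0.002,0,0,0,1],[0,0,0.002,0,0,0,1],[0,0,0,0,0,0,1],[0,0,0,0,0,0,1]]]' && python3 -m jog '[[[0,0,0.002,0,0,0,1],[0,0,0,0,0,0,1],[0,0,0,0,0,0,1]]]'
```

```text
time: 8.73
position: [0.5733, 0.0943, 0.1212]
orientation: [-3.055, -0.731, 0.0]
wrist_force: [-0.6, 0.6, -2.2]
finger_gap: 0.0339
gripper_force: 60.2
time: 9.07
position: [0.5733, 0.0943, 0.1192]
orientation: [-3.055, -0.731, 0.0]
wrist_force: [0.4, 0.2, -2.2]
finger_gap: 0.0339
gripper_force: 60.2
time: 9.32
position: [0.5735, 0.0944, 0.119]
orientation: [3.055, 0.731, 0.0]
wrist_force: [-2.4, -0.2, 4.0]
finger_gap: 0.0336
gripper_force: 60.5
```

It made contact exactly at the expected seat height. I'll press 1 mm more, then open the fingers.

```bash
python3 -m jog '[[[0,0,0.002,0,0,0,1],[0,0,0,0,0,0,1],[0,0,0,0,0,0,1]]]' && python3 -m jog '[[[0,0,-0.001,0,0,0,0.3],[0,0,-0.001,0,0,0,0],[0,0,0,0,0,0,-0.5],[0,0,0,0,0,0,-1],[0,0,0,0,0,0,-1]]]' && python3 -m jog '[[[0,0,0,0,0,0,-1],[0,0,0,0,0,0,-1],[0,0,0,0,0,0,-1],[0,0,0,0,0,0,-1]]]' && python3 -m jog '[[[0,0,-0.02,0,0,0,-1],[0,0,-0.05,0,0,0,-1],[0,0,-0.06,0,0,0,-1],[0,0,-0.06,0,0,0,-1],[0,0,-0.02,0,0,0,-1]]]'
python3 - <<'E'
from h import *
import pickle
c=camera("side");w=camera("wrist");t=camera("top")
im=np.zeros((560,800,3),np.uint8)
im[:396,:396]=cv2.resize(c["img"][170:290,200:320],None,fx=3.3,fy=3.3,interpolation=cv2.INTER_CUBIC)
im[:300,400:]=cv2.resize(w["img"],(400,300))
im[300:560,400:800]=cv2.resize(t["img"][160:225,220:320],(400,260),interpolation=cv2.INTER_CUBIC)
cv2.imwrite("pics/s6.png",im);pickle.dump((c,w,t),open("s6.pkl","wb"));go(.62,-.107,.2)
for z in(.094,.098,.15,.16):print(z,proj(w,[.5728,.0942,z]))
E
```

```text
time: 9.57
position: [0.5735, 0.0944, 0.1189]
orientation: [3.055, 0.731, -0.0]
wrist_force: [-4.3, -1.1, 8.6]
finger_gap: 0.034
gripper_force: 61.1
time: 9.98
position: [0.5736, 0.0943, 0.1181]
orientation: [-3.055, -0.731, -0.0]
wrist_force: [0.2, -0.5, -0.3]
finger_gap: 0.0773
gripper_force: 0.0
time: 10.32
position: [0.5734, 0.0944, 0.1182]
orientation: [-3.055, -0.731, 0.0]
wrist_force: [0.1, 0.3, -0.4]
finger_gap: 0.0854
gripper_force: 0.0
time: 10.73
position: [0.5765, 0.0953, 0.2294]
orientation: [3.055, 0.731, 0.015]
wrist_force: [0.8, 0.7, 0.9]
finger_gap: 0.0854
gripper_force: 0.0
pos [0.5741 0.0945 0.2246] rotv [3.0549 0.7311 0.0045] frac [-0.1008  0.4009  0.0494] F [-0.4 -0.9 -0.4] gap 0.0856 0.0 t 10.8833
0.094 (np.float64(278.9020302914112), np.float64(203.39877013335))
0.098 (np.float64(278.9130493257274), np.float64(204.72788284688892))
0.15 (np.float64(279.0887317678521), np.float64(225.91864790620127))
0.16 (np.float64(279.1313431889729), np.float64(231.05842512521897))
```

View pics/s6.png

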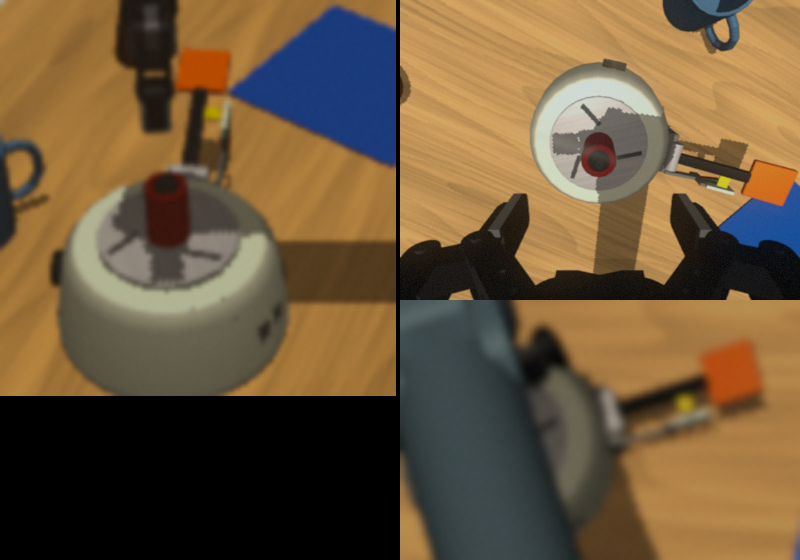

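The disc sits flat on the seat, hub up, and is free of the fingers. The pad centre is at wrist full-frame (518,256).

```bash
python3 - <<'E'
from h import *
import pickle
c,w,t=pickle.load(open("s6.pkl","rb"))
p=at_z(w,518,256,.112);q=at_z(t,220+(731-400)/4,160+(373-300)/4,.112);print(p,q)
S=np.array([.5728,.0942])
for v in(p,q):
    d=v[:2]-S;print(np.linalg.norm(d),S+.207*d/np.linalg.norm(d))
d=(p+q)[:2]/2-S;g=S+.207*d/np.linalg.norm(d);go(*g,.15)
E
```

```text
[ 0.62700272 -0.10184052  0.112     ] [ 0.6227596 -0.1062663  0.112    ]
0.20339572069568412 [ 0.62796323 -0.10531446]
0.20659791651413625 [ 0.62285683 -0.10665645]
pos [0.5741 0.0945 0.2246] rotv [3.0549 0.7311 0.0045] frac [-0.0906  0.4039  0.1494] F [-0.4 -0.9 -0.4] gap 0.0856 0.0 t 10.8833
```

```bash
python3 -m jog '[[[-0.015,0.067,0,0,0,0,-1],[-0.015,0.067,0,0,0,0,-1],[-0.015,0.067,0,0,0,0,1],[-0.015,0.067,0,0,0,0,1],[-0.015,0.067,0,0,0,0,1]]]' && python3 -m jog '[[[-0.015,0.067,0,0,0,0,1],[0,0,0.03,0,0,0,1],[0,0,0.05,0,0,0,1],[0,0,0.05,0,0,0,1],[0,0,0.02,0,0,0,1]]]' && python3 -m jog '[[[0,0,0,0,0,0,1],[0,0,0,0,0,0,1],[0,0,0,0,0,0,1],[0,0,0,0,0,0,1]]]'
python3 - <<'E'
from h import *
go(.6254,-.106,.120)
c=camera("side");w=camera("wrist")
im=np.zeros((400,800,3),np.uint8)
im[:396,:396]=cv2.resize(c["img"][130:250,200:320],None,fx=3.3,fy=3.3,interpolation=cv2.INTER_CUBIC)
im[:300,400:]=cv2.resize(w["img"],(400,300))
cv2.imwrite("pics/s7.png",im)
E
```

```text
time: 11.3
position: [0.6142, -0.0735, 0.2204]
orientation: [-3.054, -0.732, 0.007]
wrist_force: [1.1, -0.4, -0.8]
finger_gap: 0.0517
gripper_force: 0.0
time: 11.72
position: [0.6197, -0.1052, 0.1418]
orientation: [-3.051, -0.73, 0.016]
wrist_force: [-0.4, 0.1, -0.9]
finger_gap: -0.0004
gripper_force: 0.0
time: 12.05
position: [0.6257, -0.1051, 0.1501]
orientation: [3.054, 0.732, 0.005]
wrist_force: [-0.7, 0.1, -0.5]
finger_gap: 0.0
gripper_force: 0.0
pos [ 0.6257 -0.1051  0.1501] rotv [3.054  0.7316 0.0047] frac [-0.0015  0.0012  0.0602] F [-0.7  0.1 -0.5] gap 0.0 0.0 t 12.05
```

View pics/s7.png

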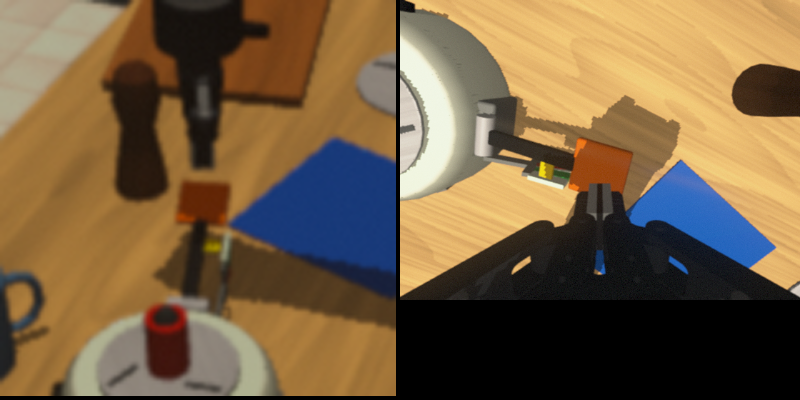

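The closed fingers are above the pad (wrist scaled view: tip (599,185), pad (601,167)), and the disc is home. I'll press down slowly.

```bash
python3 -m jog '[[[0,0,0.02,0,0,0,1],[0,0,0.02,0,0,0,1],[0,0,0.015,0,0,0,1],[0,0,0.01,0,0,0,1],[0,0,0,0,0,0,1]]]' && python3 -m jog '[[[0,0,0.01,0,0,0,1],[0,0,0.01,0,0,0,1],[0,0,0.01,0,0,0,1],[0,0,0,0,0,0,1],[0,0,0,0,0,0,1]]]' && python3 -m jog '[[[0,0,0.01,0,0,0,1],[0,0,0.01,0,0,0,1],[0,0,0.01,0,0,0,1],[0,0,0,0,0,0,1],[0,0,0,0,0,0,1]]]'
```

```text
time: 12.57
position: [0.6231, -0.1052, 0.114]
orientation: [-3.054, -0.731, 0.005]
wrist_force: [-1.8, 0.4, 2.0]
finger_gap: -0.0
gripper_force: 1.4
time: 12.98
position: [0.6251, -0.1066, 0.1014]
orientation: [3.054, 0.73, 0.002]
wrist_force: [-0.7, -2.8, 5.1]
finger_gap: 0.0
gripper_force: 2.3
time: 13.4
position: [0.626, -0.1071, 0.0872]
orientation: [3.053, 0.729, 0.005]
wrist_force: [-0.6, -3.5, 6.8]
finger_gap: 0.0003
gripper_force: 3.1
```

```bash
python3 -m jog '[[[0,0,0.007,0,0,0,1],[0,0,0.006,0,0,0,1],[0,0,0,0,0,0,1],[0,0,0,0,0,0,1],[0,0,0,0,0,0,1]]]' && python3 -m jog '[[[0,0,0,0,0,0,1],[0,0,0,0,0,0,1],[0,0,0,0,0,0,1],[0,0,0,0,0,0,1],[0,0,0,0,0,0,1]]]'
python3 - <<'E'
from h import *
go(.6254,-.106,.080)
c=camera("side");w=camera("wrist")
im=np.zeros((400,800,3),np.uint8)
im[:396,:396]=cv2.resize(c["img"][150:250,210:310],(396,396),interpolation=cv2.INTER_CUBIC)
im[:400,400:]=cv2.resize(w["img"][130:290,90:250],(400,400),interpolation=cv2.INTER_CUBIC)
cv2.imwrite("pics/s8.png",im)
E
```

```text
time: 13.82
position: [0.6261, -0.1076, 0.0812]
orientation: [3.052, 0.728, 0.005]
wrist_force: [-0.0, -4.1, 7.2]
finger_gap: 0.0
gripper_force: 3.6
time: 14.23
position: [0.6261, -0.1076, 0.0812]
orientation: [3.052, 0.728, 0.005]
wrist_force: [-0.8, -4.2, 6.3]
finger_gap: -0.0003
gripper_force: 3.6
pos [ 0.6261 -0.1076  0.0812] rotv [3.0522 0.7283 0.0051] frac [ 0.0002 -0.0034  0.0024] F [-0.8 -4.2  6.3] gap -0.0003 3.55397507410089 t 14.2333
```

View pics/s8.png

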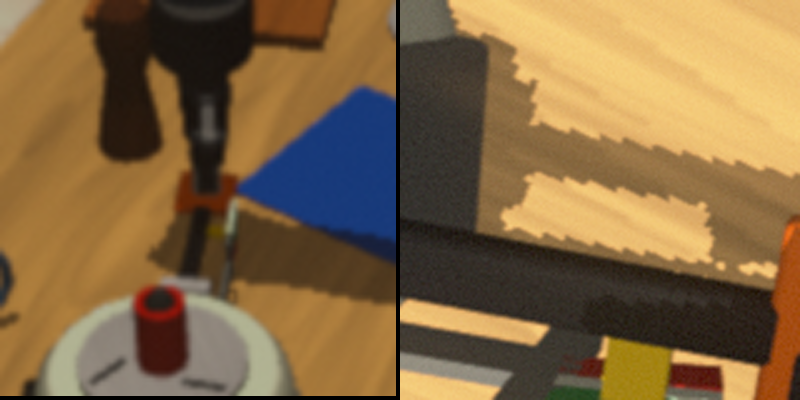

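The fingertips rest on the pad, the paddle is about level (tip 81 mm up, about 0.28 rad, 7 N, steady), and the disc is still on its seat. Handing in while holding it.

```bash
python3 -c "
from cell import sign_off
print(sign_off())"
```

```text
the job is handed in; nothing more can be done
None
```

I handed the job in with the disc home on the spindle and released, and the fingers still holding the paddle at about 0.28 rad (green) with about 7 N, estimated from the fingertip height because the pointer wasn't readable; the sign-off returned no verdict, and I viewed 11 pictures, one over the limit of 10.

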